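Load the small cooker and click its lid shut

ROBOT

A 6-joint arm with a two-finger parallel gripper is mounted at the origin on a cart in front of the work surface, level with it; the furniture and walls round the work are solid. World frame = base frame: x ahead of the robot, y to its left, z up, the work surface at z = 0. Lengths are in mm, angles in rad, forces in N, time in s.
With the tool pointing down it reaches from about 350 to 975 mm from the base axis. Payload 7.1 kg.
Tool frame: the origin (TCP) lies at the very end of the fingers, on their centre line; the grasp point (between the pads) lies 19 mm behind it (ctrl.grasp_offset is the distance from the TCP to the grasp point, in mm); z points along the fingers, y is the line along which they close (so a half turn about z gives the same grasp; the last joint's range is limited). The gripper opens to 88 mm and grips with 3 to 60 N. Pads are 20 mm wide; open, the fingers measure 115 mm over their backs; the gripper's body (75 mm by 178 mm) begins 61 mm behind the grasp point.
Start: joints at [-1.173, 0.423, 1.63, -0, 1.089, -0.019], TCP at [253.038, -571.469, 222.675] pointing down, gripper open.
Joint ranges: [-3, 3], [-0.9, 2.11], [0.09, 2.58], [-1.31, 4.45], [0.11, 2.69], [-2.54, 2.54]. Speed limits (rad/s): [2.39, 2.39, 3.01, 3.14, 3.14, 3.14].

INTERFACE

Orientations are given as a rotation vector (axis times angle).
In Python, from workcell import ctrl, viewer, ticket, models gives the robot as it stands.
- The arm moves only by the tool play_rows, never from a script. Its arguments are lists of equal length, an entry for each row: "dp": the shift along the world's x, y, z in mm, a list of three; "yaw": the turn about the world's z in degrees. In form: {"dp": [[tx, ty, tz], ...], "yaw": [yaw, ...]}. A call has 1 to 8 rows; each row shifts and turns the commanded pose from where the row before left it; what a row does not reach is not made up. A row lasts 1/12 s, in which the tool goes at most 41.7 mm and 7.16 degrees, less where a joint would pass 70% of its speed; a pose out of reach is approached as far as the arm can. A call is refused whole if a number of a shift passes 41.7 or a number of a turn 7.16, either way. A call with a gripper value outside its range is refused whole. "gripper" is the closure, from 0 (fully open) to 1 (shut), set as the call begins (left out, the last holds). The fingers move at their own pace and stop on an object; the grip force is fixed at half the most. Time passes only in rows, so rows that do not move let the fingers close. It gives the time, the measured TCP pose, the force, the opening and the grip force at its end, in the units of the state.
- ctrl.get_obs(): the state, without advancing time (a new reading comes with each control period).
- viewer.get_image(name): name is "scene" or "side" or "wrist"; returns a dict with "pixels" (420x560x3 uint8, red, green, blue), "range_z" (420x560 float32, mm along the optical axis (not along the pixel's ray), 0 where there is no reading), "fx", "fy", "cx", "cy" (pixels), "T" (4x4, takes a point from camera to world coordinates); the wrist camera has in their place "hand_eye" (4x4, takes a point from camera to tool coordinates, whose origin is the TCP and whose axes are the flange's). Camera axes: x right, y up, looking along -z (the intrinsics and any distortion apply to the point x, -y, -z); pixel columns grow to the right and rows downward; lengths in mm; the calibration is good to about 2 mm. A picture is of the moment at which its call begins: read the wrist's pose just before it.
- ticket.close_job(): hands the job in; it is judged then, once.
Trained networks look in a picture, given as the dict that the camera call returned (one of the last four; its "shot" number tells which), for a name from the list of things; names that differ only in an ending like _2 or _b are one class to them, and where a whole thing is asked for, a point or a joint stands for the part that bears it (a point fixed in the world has none). Each returns a list of dicts, best first, with "conf" (0 to 1); they miss things now and then, are a little off and sometimes report something else, mostly with a low value. They report only what shows in the picture. A call takes as long as a camera call. They do not tell look-alikes from the thing itself.
- models.look_for(picture, name): "bbox" ([centre column, centre row, width, height] in pixels, round what is visible of it).
- models.landmark_of(picture, name): "location" ([column, row] in pixels: a listed point, or the origin of a listed thing).
The state is a dict: "t": time; "qpos": joint angles; "qvel": joint speeds; "joint_torque": joint torques, N m; "ee_pos": TCP position; "orientation": TCP orientation; "ft_force": force on the tool from outside, world axes, zero at the start; "moment": the same for the moment, N m; "width": finger opening in mm; "grasp_force": force on a finger pad.
Only numpy, scipy, OpenCV 4.12 (cv2) and the standard library are available. Lean on these libraries where they do the work, as an engineer would, in place of code of your own. Each camera call takes 0.05 s, during which the arm holds its last target. There are 200 camera calls.

TASK

Stand the garlic bulb upright, stem up, in the middle of the little cooker's bowl, reaching in from the front under the half-open lid. Then bring the lid down and press its front edge firmly, but without leaning on it hard, until the spring catch clicks and the lid stays shut by itself, and let go of everything. Leave the lemon, the onion and the timer where they stand.

Things in the scene. Friction and masses are not known exactly. Their poses are not given: they have to be found in the camera images.
- garlic: Whole garlic bulb: pale, round with a short stem on top, 60 x 57 mm wide, 58 mm high, about 40 g, loose on the worktop. Widest about 25 mm above its underside. Origin: centre of its underside, z along the stem (up when upright). It may stand in any of three places, which it shares with the lemon and the onion.
- cooker: Small round cooker of white plastic, 196 mm across, rim 130 mm above the worktop, fixed where it stands. Origin: centre of its underside; z up; its front, with the catch, is toward its own -x (turned to the robot's left), the lid's hinge at its back (+x). The catch housing stands out in front to 127 mm from the middle, at most 134 mm high; a lug on each side to 112 mm.
- bowl_floor (a point): Middle of the flat floor of the steel bowl, 92 mm above the worktop. The bowl is round, 153 mm wide inside, 38 mm deep, with upright walls; a soft grey seal ring stands on its rim, 139 mm above the worktop. Axes as the cooker's.
- lid_hinge (a point): The lid's hinge axis, at the back of the cooker: 104 mm behind the cooker's middle (its +x) and 135 mm above the worktop. The axis runs along the cooker's y.
- lid (a joint): Opening angle of the lid in rad: 0 shut, stop at 0.93. It starts half open (0.84 to 0.90), overhanging the bowl from the back. The hinge is stiff: the lid stays at any angle, and 1 to 3 N at its front edge move it. Round, 195 mm across, 36 mm thick, hollow underneath (a standing garlic bulb fits under its middle), with a tab in front.
- lid_tab (a point): Middle of the top face of the lid's front tab, the place to press (white, three fine ribs, 34 mm fore and aft, 56 mm wide): in the lid's frame 213 mm from the hinge axis toward the front and 14 mm above it; moves with the lid. x points along the lid to the hinge, z out of its top. Shut, it is 149 mm above the worktop, 109 mm in front of the cooker's middle.
- catch (a joint): Travel of the grey spring catch in the front housing, m: 0 at rest. About 0.06 rad from shut a tongue under the tab meets its sloping nose and pushes it out 3 to 4 mm: 10 to 14 N at the tab, less past 0.035 rad, then again about 10 N as the seal is squeezed. About 0.006 rad from shut it snaps back to 0 and holds the lid there; a hard stop follows at 0. Let go earlier, the seal lifts the lid again.
- lemon: Lemon, 78 x 55 x 56 mm, lying loose; bystander. Origin: centre of its underside.
- onion: Brown onion, 82 mm wide and 94 mm high, standing loose; bystander. Origin: centre of its underside.
- egg_timer: Kitchen timer, a red dome on a white base, 63 mm wide and 67 mm high, standing loose behind the cooker on the right; bystander. Origin: centre of its underside.
There are look-alikes about, which are no part of the job. What is shaped like the garlic but purple is not meant.

How it is judged:
By the outcome, as a careful person would: the job done as asked, in the order asked, and still so for the second after the job is handed in, with the robot touching nothing.
It also fails if it takes over 61 s, if anything falls off the work surface, if the arm or the gripper's body presses on something with over 40 N, if the wrist force passes 120 N, or if a joint passes its speed limit or range.

## Working session

There is one attempt and no reset: what is moved stays moved. The work goes in short steps, Python scripts to look and compute and a tool call to move; the robot and the scene stay as the last step left them, time stands still between calls to the robot, and variables do not carry over. Pictures are saved under pics/ and viewed, at most 10 in all, crops included, and the job is handed in when it is done.

Besides the shell and the picture viewer there is one more tool, called after ">>>" as name([rows], argument=value, ...), one row to a line, values as JSON. play_rows: Moves the arm, as the interface text tells. Its arguments: {"type":"object","properties":{"dp":{"type":"array"},"yaw":{"type":"array"},"gripper":{"type":"number"}},"required":["dp","yaw"]}

```bash
mkdir -p pics; cat > h.py <<'E'
import numpy as np,cv2
from workcell import ctrl,viewer,ticket,models
from scipy.spatial.transform import Rotation as R
def T_of(p,o=None):
    if 'T' in p: return np.array(p['T'])
    T=np.eye(4);T[:3,:3]=R.from_rotvec(o['orientation']).as_matrix();T[:3,3]=o['ee_pos'];return T@np.array(p['hand_eye'])
def cloud(p,o=None):
    z=p['range_z'].astype(float);v,u=np.mgrid[:z.shape[0],:z.shape[1]]
    P=np.stack([(u-p['cx'])/p['fx']*z,-(v-p['cy'])/p['fy']*z,-z],-1)
    T=T_of(p,o);W=P@T[:3,:3].T+T[:3,3];W[z==0]=np.nan;return W
def save(p,n,crop=None,s=1):
    a=p['pixels'][:,:,::-1]
    if crop: a=a[crop[1]:crop[3],crop[0]:crop[2]]
    cv2.imwrite('pics/'+n,cv2.resize(a,None,fx=s,fy=s,interpolation=cv2.INTER_CUBIC))
E
python3 - <<'E'
from h import *
o=ctrl.get_obs();print(o)
ims=[]
for c in ['scene','side']:
    p=viewer.get_image(c);W=cloud(p);save(p,c+'0.png');np.savez(c+'0.npz',W=W)
    print(c,[k for k in p if k not in('pixels','range_z')],np.round(p['T'],2).tolist())
    for n in ['garlic','cooker','lemon','onion','egg_timer','lid']:
        for d in models.look_for(p,n)[:3]:
            u,v,w,h=d['bbox'];q=W[int(v-h/4):int(v+h/4)+1,int(u-w/4):int(u+w/4)+1].reshape(-1,3)
            print(n,round(d['conf'],2),np.round(d['bbox']),np.round(np.nanmedian(q,0)))
    for n in ['garlic','cooker','bowl_floor','lid_hinge','lid_tab']:
        for d in models.landmark_of(p,n)[:2]:
            u,v=np.round(d['location']).astype(int);print(n,round(d['conf'],2),u,v,np.round(W[v,u]))
E
```

```text
{'t': 0.0, 'qpos': array([-1.17298701e+00,  4.23868363e-01,  1.63066749e+00, -1.19151987e-05,
        1.08858923e+00, -1.90119792e-02]), 'qvel': array([-1.71618795e-04,  1.46116206e-04, -1.07590704e-03, -1.50204045e-03,
        1.03935606e-03, -7.69636377e-05]), 'joint_torque': array([-1.66329417e-03, -5.44618070e+01, -2.73666072e+01,  6.42539305e-02,
        2.27439415e-02, -1.36719823e-04]), 'ee_pos': array([ 252.83739042, -570.97898939,  221.89335143]), 'orientation': array([-3.07213937e+00, -6.49709360e-01,  4.69243477e-04]), 'ft_force': array([-0.56803165,  0.3514874 ,  0.05088233]), 'moment': array([ 0.07908095, -0.00092712,  0.03492567]), 'grasp_force': 0.0, 'width': 87.79820943933964}
scene ['fx', 'fy', 'cx', 'cy', 'T', 'shot'] [[-0.69, 0.5, -0.53, -67.05], [-0.73, -0.48, 0.49, 580.82], [-0.01, 0.72, 0.69, 998.62], [0.0, 0.0, 0.0, 1.0]]
garlic 0.85 [386. 196.  23.  22.] [ 475. -371.   36.]
garlic 0.63 [342. 178.  16.  11.] [ 610. -340.   37.]
garlic 0.6 [317. 196.  23.  18.] [ 610. -235.   37.]
cooker 0.91 [251. 204.  92. 118.] [661. -34. 103.]
lemon 0.74 [162. 331.  24.  28.
[... 507 characters left out ...]
0.04, 0.07, 691.24], [0.08, -0.74, 0.67, 825.08], [0.02, 0.67, 0.74, 1085.52], [0.0, 0.0, 0.0, 1.0]]
garlic 0.62 [311. 162.  14.  13.] [ 488. -366.   31.]
garlic 0.6 [252. 156.  12.  14.] [ 719. -416.   29.]
garlic 0.41 [277. 190.  11.   5.] [ 633. -217.   32.]
cooker 0.7 [274. 213.  69.  83.] [652. -53.  96.]
lemon 0.97 [314. 329.  27.  20.] [561. 339.  50.]
onion 0.6 [312. 183.  22.  23.] [ 506. -213.   64.]
lid 0.71 [268. 183.  57.  29.] [668.   2. 281.]
garlic 0.69 279 170 [ 615. -329.   26.]
garlic 0.58 255 159 [ 706. -407.   19.]
cooker 0.71 277 238 [646.  77. 121.]
bowl_floor 0.56 272 219 [657. -27.  89.]
lid_hinge 0.86 260 189 [691. -95. 161.]
lid_tab 0.57 278 170 [ 618. -334.   22.]
```

```bash
python3 - <<'E'
import cv2
a=cv2.imread('pics/scene0.png')
cv2.imwrite('pics/crop0.png',cv2.resize(a[120:380,130:430],None,fx=2.3,fy=2.3,interpolation=cv2.INTER_CUBIC))
E
```

```text
(no output)
```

View pics/crop0.png

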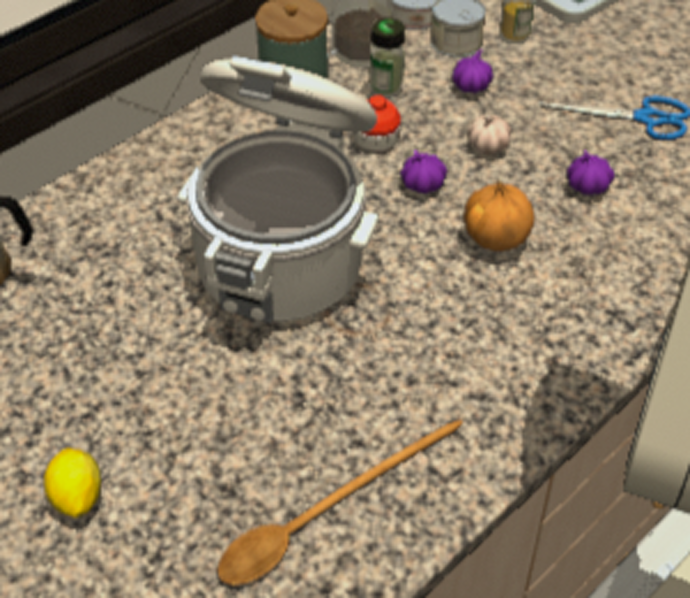

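View pics/side0.png

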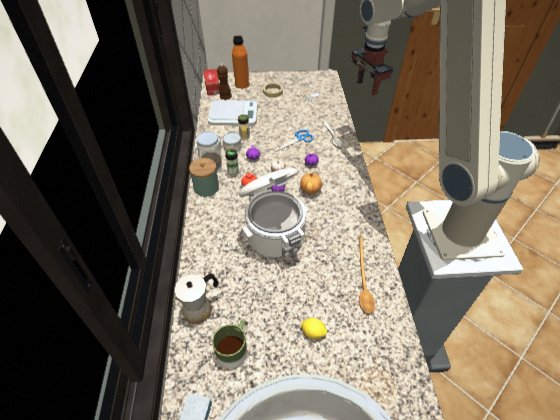

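The scene crop shows one white garlic at crop (489,134), which is full-image (342,178). Purple look-alikes sit at full-image (386,196), (317,196) and (335,152). The white bulb fits the description, so next I'll confirm it in an enlarged crop, fit the cooker, and check the hand profile for clearance.

```bash
python3 - <<'E'
from h import *
from scipy.optimize import least_squares
a=cv2.imread('pics/scene0.png');b=cv2.imread('pics/side0.png')
c1=cv2.resize(a[150:230,300:410],None,fx=5,fy=5,interpolation=cv2.INTER_CUBIC)
cv2.imwrite('pics/g.png',c1)
for n in ['scene','side']:
    W=np.load(n+'0.npz')['W'];P=W.reshape(-1,3)
    # rim
    m=(P[:,2]>133)&(P[:,2]<143)&(np.hypot(P[:,0]-655,P[:,1]+30)<120);Q=P[m]
    f=lambda s:np.hypot(Q[:,0]-s[0],Q[:,1]-s[1])-s[2]
    s=least_squares(f,[655,-30,80],loss='soft_l1',f_scale=3);print(n,'rim',len(Q),s.x.round(1),np.abs(s.fun).mean())
    m=(P[:,2]>85)&(P[:,2]<97)&(np.hypot(P[:,0]-655,P[:,1]+30)<75);Q=P[m];print('floor',len(Q),Q.mean(0).round(1))
    m=(P[:,2]>190)&(P[:,2]<340)&(np.hypot(P[:,0]-655,P[:,1]+30)<180);Q=P[m];c=Q.mean(0);u=np.linalg.svd(Q-c)[2];print('lid',len(Q),c.round(),u.round(2).tolist(),'top',Q[Q[:,2].argsort()[-8:]].mean(0).round())
    m=(P[:,2]>4)&(np.hypot(P[:,0]-610,P[:,1]+340)<45);Q=P[m];print('garlic',len(Q),Q.min(0).round(),Q.max(0).round(),Q.mean(0).round(), Q[Q[:,2].argsort()[-5:]].mean(0).round())
    # hand profile
    for z in range(200,520,20):
        m=(abs(P[:,2]-z)<10)&(np.hypot(P[:,0]-253,P[:,1]+571)<150);Q=P[m]
        if len(Q)>2:print(z,len(Q),Q.min(0).round()[:2]-[253,-571],Q.max(0).round()[:2]-[253,-571],end=';')
    print()
E
```

```text
scene rim 601 [646.1 -18.8  84.8] 3.8959432602713826
floor 1159 [660.5 -30.6  94. ]
lid 1065 [633. -25. 274.] [[-0.86, -0.51, -0.06], [-0.37, 0.53, 0.76], [-0.36, 0.67, -0.65]] top [631.   9. 323.]
garlic 287 [ 571. -379.    4.] [ 644. -298.   55.] [ 610. -345.   30.] [ 618. -352.   54.]
220 16 [-31.  42.] [-16.  55.];240 56 [-32.  42.] [-16.  55.];260 62 [-32.  44.] [-15.  58.];280 58 [-34.  45.] [-15.  59.];300 59 [-62.  57.] [-22.  82.];320 141 [-66.  58.] [-20.  85.];340 387 [-65.  25.] [-9. 90.];360 126 [-37.  18.] [-5. 44.];380 151 [-45.  21.] [-5. 44.];400 245 [-45. -13.] [ 0. 42.];420 135 [-36.   9.] [-1. 43.];440 148 [-34.  20.] [-2. 43.];460 128 [-28.  24.] [-1. 42.];480 106 [-23.  28.] [ 0. 44.];500 86 [-18.  13.] [ 6. 42.];
side rim 361 [646.6 -18.6  84.3] 3.1413112036820823
floor 884 [646.6 -33.5  93. ]
lid 662 [666.  -7. 280.] [[0.94, 0.14, -0.31], [-0.11, -0.74, -0.66], [-0.32, 0.66, -0.68]] top [628.   7. 322.]
garlic 133 [ 590. -372.    9.] [ 645. -328.   56.] [ 620. -347.   35.] [ 622. -350.   51.]
220 15 [-28. -48.] [28. 54.];240 52 [-32. -48.] [32. 56.];260 55 [-32. -48.] [33. 61.];280 51 [-33. -57.] [33. 60.];300 44 [-58. -60.] [59. 89.];320 201 [-61. -75.] [64. 90.];340 332 [-65. -94.] [64. 97.];360 105 [-35. -52.] [28. 63.];380 83 [-43.   0.] [33. 49.];400 156 [-43. -23.] [38. 50.];420 85 [-33.  -6.] [39. 42.];440 125 [-35.  -7.] [41. 43.];460 143 [-34. -14.] [52. 44.];480 102 [-33.   5.] [55. 42.];500 125 [-59. -15.] [69. 64.];
```

View pics/g.png

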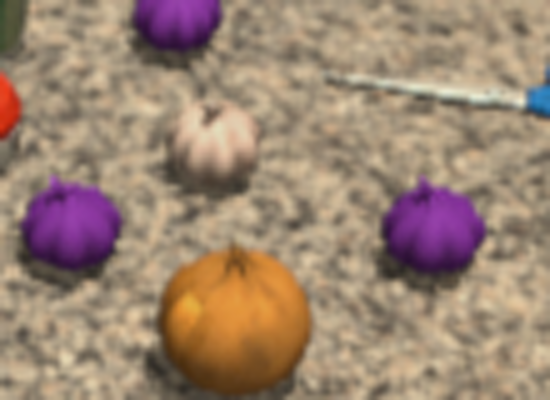

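The zoom confirms the white bulb at crop (213,145), standing with a short stem; its three neighbours are purple. A hand pointing straight down would hit the lid tab with the wrist, so I need about 33° of tilt. First I'll turn the fingers tangential, then see how the arm behaves at its reach limit.

>>> play_rows([
  [0,0,40],
  [0,0,40],
  [0,0,40],
  [0,0,40],
  [0,0,40],
  [0,0,40],
  [0,0,40],
  [0,0,40],
], yaw=[7,7,7,7,7,7,7,7])

```text
t: 1.87
ee_pos: [252.8, -570.9, 544.9]
orientation: [2.402, 2.024, -0.0]
ft_force: [0.2, -1.5, 0.7]
width: 87.9
grasp_force: 0.0
```

>>> play_rows([
  [0,0,40],
  [0,0,40],
  [0,0,40],
  [0,0,40],
  [0,0,40],
  [0,0,40],
  [0,0,40],
  [0,0,40],
], yaw=[7,7,7,7,6,0,0,0])

```text
t: 2.53
ee_pos: [251.5, -567.9, 842.5]
orientation: [1.711, 2.629, -0.005]
ft_force: [0.7, -0.7, 1.0]
width: 87.6
grasp_force: 0.0
```

>>> play_rows([
  [0,0,40],
  [0,0,40],
  [0,0,40],
  [0,0,40],
], yaw=[0,0,0,0])

```text
t: 2.87
ee_pos: [206.0, -464.9, 910.2]
orientation: [-1.695, -2.604, -0.039]
ft_force: [0.6, -0.2, -0.1]
width: 87.9
grasp_force: 0.0
```

```bash
python3 - <<'E'
from h import *
o=ctrl.get_obs();print(o['t'],o['qpos'].round(3),o['ee_pos'].round(1));print(R.from_rotvec(o['orientation']).as_matrix().round(3))
E
```

```text
2.8667 [-1.178  0.407  0.087  0.004  2.69  -1.591] [ 206.  -464.9  910.2]
[[-0.404  0.914 -0.015]
 [ 0.914  0.405  0.04 ]
 [ 0.042  0.003 -0.999]]
```

>>> play_rows([
  [0,0,40],
  [0,0,40],
  [0,0,40],
  [0,0,40],
  [0,0,40],
  [0,0,40],
  [0,0,40],
  [0,0,40],
], yaw=[0,0,0,0,0,0,0,0])

```text
t: 3.53
ee_pos: [169.3, -381.5, 977.0]
orientation: [1.666, 2.559, -0.083]
ft_force: [-0.3, -0.6, -1.1]
width: 88.2
grasp_force: 0.0
```

```bash
python3 - <<'E'
from h import *
o=ctrl.get_obs();print(o['t'],o['qpos'].round(3),o['ee_pos'].round(1));print(R.from_rotvec(o['orientation']).as_matrix().round(3))
E
```

```text
3.5333 [-1.185  0.263  0.087  0.011  2.689 -1.591] [ 169.3 -381.5  977. ]
[[-0.402  0.914  0.043]
 [ 0.91   0.405 -0.093]
 [-0.102  0.002 -0.995]]
```

>>> play_rows([
  [0,0,41],
  [0,0,41],
  [0,0,41],
  [0,0,41],
  [0,0,41],
  [0,0,41],
  [0,0,41],
  [0,0,41],
], yaw=[0,0,0,0,0,0,0,0])

```text
t: 4.2
ee_pos: [135.8, -305.7, 1022.4]
orientation: [1.609, 2.471, -0.178]
ft_force: [0.1, 0.4, -0.5]
width: 87.9
grasp_force: 0.0
```

>>> play_rows([
  [-7,16,37],
  [-7,16,37],
  [-7,16,37],
  [-7,16,37],
  [-7,16,37],
  [-7,16,37],
  [-7,16,37],
  [-7,16,37],
], yaw=[0,0,0,0,0,0,0,0])

```text
t: 4.87
ee_pos: [84.0, -182.5, 1071.2]
orientation: [1.52, 2.334, -0.315]
ft_force: [-0.4, -0.1, -0.5]
width: 87.9
grasp_force: 0.0
```

```bash
cat > st.py <<'E'
from h import *
o=ctrl.get_obs();M=R.from_rotvec(o['orientation']).as_matrix();z=M[:,2]
print(o['t'],o['qpos'].round(3),o['ee_pos'].round(1),'F',o['ft_force'].round(1),'w',o['width'].round(1))
print('tilt',np.degrees(np.arccos(-z[2])).round(2),'az',np.degrees(np.arctan2(z[1],z[0])).round(2),'y',M[:,1].round(3))
E
python3 st.py
```

```text
Traceback (most recent call last):
  File "st.py", line 3, in <module>
    print(o['t'],o['qpos'].round(3),o['ee_pos'].round(1),'F',o['ft_force'].round(1),'w',o['width'].round(1))
                                                                                        ^^^^^^^^^^^^^^^^
AttributeError: 'float' object has no attribute 'round'
```

```bash
sed -i "s/o\['width'\].round(1)/round(o['width'],1)/" st.py; python3 st.py
```

```text
4.8667 [-1.262 -0.04   0.087  0.093  2.689 -1.586] [  84.  -182.5 1071.2] F [-0.4 -0.1 -0.5] w 87.9
tilt 23.24 az -66.39 y [ 0.915  0.404 -0.002]
```

>>> play_rows([
  [-8,17,36],
  [-8,17,36],
  [-8,17,36],
  [-8,17,36],
  [-8,17,36],
  [-8,17,36],
], yaw=[0,0,0,0,0,0])

```text
t: 5.37
ee_pos: [65.7, -132.7, 1083.1]
orientation: [1.506, 2.271, -0.369]
ft_force: [-0.7, -1.4, 0.7]
width: 87.4
grasp_force: 0.0
```

```bash
python3 st.py
```

```text
5.3667 [-1.797 -0.116  0.089  0.649  2.689 -1.544] [  65.7 -132.7 1083.1] F [-0.7 -1.4  0.7] w 87.4
tilt 27.2 az -67.6 y [ 0.922  0.388 -0.004]
```

>>> play_rows([
  [0,0,41],
  [0,0,41],
  [0,0,41],
  [0,0,41],
  [0,0,41],
  [0,0,41],
], yaw=[0,0,0,0,0,0])

```text
t: 5.87
ee_pos: [63.1, -109.3, 1087.3]
orientation: [1.475, 2.259, -0.393]
ft_force: [0.3, -0.2, -0.7]
width: 88.0
grasp_force: 0.0
```

```bash
python3 st.py
```

```text
5.8667 [-1.359 -0.14   0.087  0.2    2.689 -1.571] [  63.1 -109.3 1087.3] F [ 0.3 -0.2 -0.7] w 88.0
tilt 28.94 az -67.55 y [ 0.917  0.4   -0.011]
```

>>> play_rows([
  [0,0,41],
  [0,0,41],
  [0,0,41],
  [0,0,41],
  [0,0,41],
  [0,0,41],
  [0,0,41],
  [0,0,41],
], yaw=[0,0,0,0,0,0,0,0])

```text
t: 6.53
ee_pos: [54.0, -86.6, 1090.7]
orientation: [1.464, 2.234, -0.419]
ft_force: [-0.1, -0.2, 0.7]
width: 87.8
grasp_force: 0.0
```

>>> play_rows([
  [16,-36,0],
  [16,-36,0],
  [16,-36,0],
  [16,-36,0],
  [16,-36,0],
  [16,-36,0],
  [16,-36,-10],
  [16,-36,-20],
], yaw=[0,0,0,0,0,0,0,0])

```text
t: 7.2
ee_pos: [87.2, -132.1, 1085.3]
orientation: [1.466, 2.252, -0.443]
ft_force: [-0.0, 0.2, 0.7]
width: 87.7
grasp_force: 0.0
```

```bash
python3 st.py
```

```text
7.2 [-2.411 -0.184  0.161  1.217  2.62  -1.605] [  87.2 -132.1 1085.3] F [-0.   0.2  0.7] w 87.7
tilt 30.34 az -70.47 y [ 0.918  0.395 -0.038]
```

>>> play_rows([
  [12,-30,-15],
  [12,-30,-20],
  [12,-30,-25],
  [12,-30,-25],
  [15,-25,-25],
  [15,-25,-25],
  [20,-20,-25],
  [20,-20,-25],
], yaw=[0,0,0,0,0,0,0,0])

```text
t: 7.87
ee_pos: [164.1, -158.6, 944.4]
orientation: [1.448, 2.212, -0.499]
ft_force: [0.7, 0.1, 0.9]
width: 87.8
grasp_force: 0.0
```

```bash
python3 st.py
```

```text
7.8667 [-3.002 -0.636  0.949  1.271  2.537 -2.235] [ 164.1 -158.6  944.4] F [0.7 0.1 0.9] w 87.8
tilt 33.43 az -72.15 y [ 0.921  0.384 -0.055]
```

>>> play_rows([
  [-35,-5,10],
  [-35,-5,10],
  [-35,-5,5],
  [-35,-5,0],
  [-35,-5,0],
  [-35,-5,0],
  [-35,-5,0],
  [-20,-20,0],
], yaw=[0,0,0,0,0,0,0,0])

```text
t: 8.53
ee_pos: [-105.4, -215.1, 971.5]
orientation: [1.458, 2.205, -0.493]
ft_force: [-0.6, 1.8, -0.6]
width: 87.7
grasp_force: 0.0
```

```bash
python3 st.py
```

```text
8.5333 [-2.888 -0.271  0.813  0.937  2.393 -2.518] [-105.4 -215.1  971.5] F [-0.6  1.8 -0.6] w 87.7
tilt 33.34 az -72.02 y [ 0.925  0.378 -0.049]
```

>>> play_rows([
  [10,-35,0],
  [10,-35,0],
  [15,-35,0],
  [20,-30,-10],
  [30,-25,-10],
  [35,-20,-10],
  [35,-15,-15],
  [35,-10,-15],
], yaw=[0,0,0,0,0,0,0,0])

```text
t: 9.2
ee_pos: [27.4, -356.5, 928.6]
orientation: [1.458, 2.21, -0.485]
ft_force: [-0.7, -1.0, -0.2]
width: 87.9
grasp_force: 0.0
```

>>> play_rows([
  [36,-5,-15],
  [36,0,-15],
  [36,0,-15],
  [36,0,-15],
  [36,0,-15],
  [36,0,-15],
  [36,0,-15],
  [36,0,-15],
], yaw=[0,0,0,0,0,0,0,0])

```text
t: 9.87
ee_pos: [286.5, -359.5, 820.8]
orientation: [1.459, 2.21, -0.483]
ft_force: [0.2, -0.3, 0.2]
width: 87.8
grasp_force: 0.0
```

```bash
python3 st.py
```

```text
9.8667 [-0.747 -0.236  1.182 -0.266  1.675 -1.25 ] [ 286.5 -359.5  820.8] F [ 0.2 -0.3  0.2] w 87.8
tilt 32.92 az -71.53 y [ 0.924  0.381 -0.044]
```

>>> play_rows([
  [24,0,-33],
  [24,0,-33],
  [24,0,-33],
  [24,0,-33],
  [24,0,-33],
  [24,0,-33],
  [24,0,-33],
  [24,0,-33],
], yaw=[7,7,7,7,7,7,7,7])

```text
t: 10.53
ee_pos: [477.0, -360.2, 555.9]
orientation: [0.239, 2.562, -0.132]
ft_force: [0.3, -0.3, 0.2]
width: 87.7
grasp_force: 0.0
```

>>> play_rows([
  [12,0,-38],
  [12,0,-38],
  [12,0,-38],
  [12,0,-38],
  [12,0,-38],
  [12,0,-38],
  [0,0,-20],
  [0,0,0],
], yaw=[4,0,0,0,0,0,0,0])

```text
t: 11.2
ee_pos: [546.5, -358.1, 302.6]
orientation: [0.157, 2.576, -0.098]
ft_force: [-0.7, 0.8, 0.4]
width: 87.7
grasp_force: 0.0
```

```bash
python3 st.py; python3 - <<'E'
from h import *
o=ctrl.get_obs();p=viewer.get_image('wrist');W=cloud(p,o);save(p,'w1.png')
np.savez('w1.npz',W=W,px=p['pixels'])
for d in models.look_for(p,'garlic')[:4]: print(d['conf'],np.round(d['bbox']),W[int(d['bbox'][1]),int(d['bbox'][0])].round())
E
```

```text
11.2 [-0.728  0.205  1.863  0.481  0.631 -2.505] [ 546.5 -358.1  302.6] F [-0.7  0.8  0.4] w 87.7
tilt 32.33 az -11.02 y [ 0.132  0.991 -0.038]
0.89 [253.  15.  58.  27.] [ 489. -388.   52.]
0.86 [380. 109.  46.  40.] [ 616. -249.   41.]
0.78 [296. 110.  40.  45.] [ 604. -356.   42.]
0.74 [252. 168.  33.  34.] [ 701. -432.   39.]
```

View pics/w1.png

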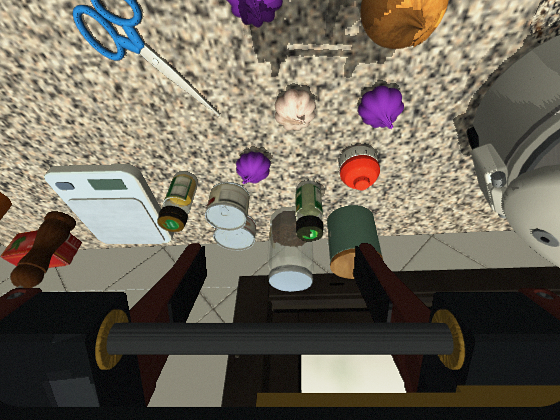

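The wrist view shows the white garlic at (296,108), purple bulbs at (380,107) and (252,168), and the onion at top right. Now its exact centre.

```bash
python3 - <<'E'
import numpy as np
from scipy.optimize import least_squares
W=np.load('w1.npz')['W']
for (u,v,w,h) in [(296,108,46,50),(380,107,50,50)]:
    Q=W[v-h//2:v+h//2,u-w//2:u+w//2].reshape(-1,3);Q=Q[(Q[:,2]>8)&(Q[:,2]<62)]
    print(len(Q),Q.min(0).round(),Q.max(0).round())
    B=Q[(Q[:,2]<45)]
    f=lambda s:np.linalg.norm(B-[s[0],s[1],25],axis=1)-29
    print(least_squares(f,B.mean(0)[:2],loss='soft_l1').x.round(1),'top',Q[Q[:,2].argsort()[-10:]].mean(0).round(1))
E
```

```text
1321 [ 588. -385.   12.] [ 642. -329.   57.]
[ 623.  -357.5] top [ 615.5 -346.3   56.5]
1475 [ 597. -273.   12.] [ 650. -214.   57.]
[ 631.6 -241.1] top [ 634.1 -235.5   56.6]
```

>>> play_rows([
  [16,0,-32],
  [16,0,-32],
  [16,0,-32],
  [16,0,-32],
  [16,0,-32],
  [1,-1,-30],
  [0,0,0],
], yaw=[-7,-7,-6,0,0,0,0])

```text
t: 11.88
ee_pos: [614.5, -362.2, 140.1]
orientation: [0.495, 2.548, -0.204]
ft_force: [-0.0, 0.5, 0.2]
width: 87.7
grasp_force: 0.0
```

```bash
python3 st.py; python3 - <<'E'
from h import *
o=ctrl.get_obs();p=viewer.get_image('wrist');W=cloud(p,o);save(p,'w2.png')
T=T_of(p,o);Rm=R.from_rotvec(o['orientation']).as_matrix()
P=W.reshape(-1,3);m=(P[:,2]>8)&(P[:,2]<62)&(np.hypot(P[:,0]-619,P[:,1]+354)<45);Q=P[m]
L=(Q-o['ee_pos'])@Rm
print(len(Q),'world',Q.min(0).round(),Q.max(0).round(),'tool',np.percentile(L,1,axis=0).round(),np.percentile(L,99,axis=0).round())
E
```

```text
11.8833 [-0.574  0.5    1.878  0.268  0.213 -2.008] [ 614.5 -362.2  140.1] F [-0.   0.5  0.2] w 87.7
tilt 32.09 az -26.81 y [ 0.386  0.922 -0.045]
3295 world [ 588. -385.    9.] [ 643. -329.   57.] tool [ 37. -16.  69.] [ 86.  36. 101.]
```

View pics/w2.png

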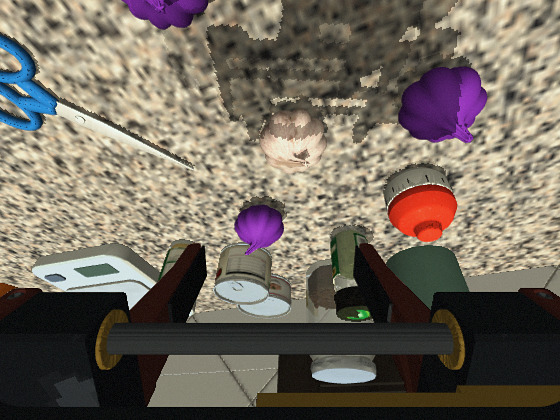

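The wrist view shows the garlic at (292,138), clear of its neighbours. Joint 5 is near its limit when the hand points outward, so I'll yaw to azimuth -65°, which is also close to the cooker direction, and then descend.

>>> play_rows([
  [1,0,0],
  [1,-1,0],
  [1,-1,0],
  [1,-1,0],
  [1,-1,0],
  [1,0,-20],
  [0,0,-20],
], yaw=[-7,-7,-7,-7,-7,-3,0])

```text
t: 12.52
ee_pos: [618.8, -363.6, 110.7]
orientation: [0.862, 2.474, -0.297]
ft_force: [0.2, 0.0, -0.7]
width: 87.8
grasp_force: 0.0
```

```bash
python3 st.py; python3 - <<'E'
from h import *
o=ctrl.get_obs();p=viewer.get_image('wrist');W=cloud(p,o)
Rm=R.from_rotvec(o['orientation']).as_matrix()
P=W.reshape(-1,3);m=(P[:,2]>8)&(P[:,2]<62)&(np.hypot(P[:,0]-619,P[:,1]+354)<45);Q=P[m]
for lo,hi in((10,20),(20,30),(30,40),(45,62)):
    q=Q[(Q[:,2]>lo)&(Q[:,2]<hi)]
    if len(q)>5:print(lo,len(q),np.percentile(q,1,axis=0).round(),np.percentile(q,99,axis=0).round())
L=(Q-o['ee_pos'])@Rm[:,1];print('along closing',np.percentile(L,[1,99]).round(1))
E
```

```text
12.5167 [-0.491  0.559  1.863 -0.634  0.226 -0.806] [ 618.8 -363.6  110.7] F [ 0.2  0.  -0.7] w 87.8
tilt 31.63 az -42.76 y [ 0.629  0.776 -0.04 ]
10 207 [ 589. -376.   11.] [ 625. -329.   20.]
20 916 [ 589. -380.   20.] [ 637. -329.   30.]
30 1737 [ 592. -379.   30.] [ 638. -333.   40.]
45 307 [ 609. -364.   45.] [ 621. -344.   57.]
along closing [-18.3  32.8]
```

>>> play_rows([
  [0,0,0],
  [0,0,0],
  [0,0,0],
  [0,0,0],
  [0,0,0],
], yaw=[-5,-5,-5,-5,-2])

```text
t: 12.98
ee_pos: [617.0, -362.5, 108.2]
orientation: [1.327, 2.305, -0.417]
ft_force: [0.8, 0.2, 0.0]
width: 87.6
grasp_force: 0.0
```

```bash
python3 st.py; python3 - <<'E'
from h import *
o=ctrl.get_obs();p=viewer.get_image('wrist');W=cloud(p,o)
Rm=R.from_rotvec(o['orientation']).as_matrix()
P=W.reshape(-1,3);m=(P[:,2]>8)&(P[:,2]<62)&(np.hypot(P[:,0]-619,P[:,1]+354)<45);Q=P[m]
L=(Q-o['ee_pos'])@Rm[:,1];print('along closing',np.percentile(L,[1,99]).round(1),'world',np.percentile(Q,1,axis=0).round(),np.percentile(Q,99,axis=0).round())
E
```

```text
12.9833 [-0.4    0.591  1.798 -0.851  0.471 -0.209] [ 617.  -362.5  108.2] F [0.8 0.2 0. ] w 87.6
tilt 31.24 az -64.05 y [ 0.869  0.493 -0.038]
along closing [-19.2  31.8] world [ 590. -376.   15.] [ 640. -330.   54.]
```

>>> play_rows([
  [4,-1,-20],
  [3,0,-20],
  [0,0,-20],
  [0,0,-20],
  [0,0,-14],
  [0,0,0],
], yaw=[0,0,0,0,0,0])

```text
t: 13.53
ee_pos: [621.4, -362.9, 9.5]
orientation: [1.323, 2.314, -0.417]
ft_force: [-0.7, 0.6, -0.4]
width: 87.9
grasp_force: 0.0
```

```bash
python3 st.py
```

```text
13.5333 [-0.399  0.76   1.79  -1.134  0.384  0.098] [ 621.4 -362.9    9.5] F [-0.7  0.6 -0.4] w 87.9
tilt 30.93 az -64.18 y [ 0.867  0.497 -0.042]
```

>>> play_rows([
  [2,-1,2],
  [0,0,0],
  [0,0,0],
  [0,0,0],
  [0,0,0],
  [0,0,0],
], yaw=[0,0,0,0,0,0], gripper=1)

```text
t: 14.03
ee_pos: [624.2, -363.2, 12.2]
orientation: [1.322, 2.314, -0.415]
ft_force: [-0.4, 0.1, 4.2]
width: 51.2
grasp_force: 18.6
```

>>> play_rows([
  [0,0,0],
  [0,0,0],
  [0,0,10],
  [0,0,20],
  [0,0,30],
  [0,0,30],
], yaw=[0,0,0,0,0,0])

```text
t: 14.53
ee_pos: [623.1, -362.4, 100.9]
orientation: [1.323, 2.318, -0.415]
ft_force: [1.1, 0.2, -0.8]
width: 51.0
grasp_force: 29.9
```

```bash
python3 st.py; python3 - <<'E'
from h import *
from scipy.optimize import least_squares
o=ctrl.get_obs();p=viewer.get_image('wrist');save(p,'w3.png');W=cloud(p,o)
Rm=R.from_rotvec(o['orientation']).as_matrix()
P=W.reshape(-1,3);L=(P-o['ee_pos'])@Rm
m=(abs(L[:,1])<32)&(abs(L[:,0])<60)&(L[:,2]>-60)&(L[:,2]<30);print('held (tool x,z; world z)',m.sum(),np.percentile(P[m],[1,99],axis=0).round(),np.percentile(L[m],[1,99],axis=0).round())
# cooker fit: outer wall 98mm radius band z 40..115 in both static views
for n in ['scene','side']:
    P=np.load(n+'0.npz')['W'].reshape(-1,3)
    m=(P[:,2]>40)&(P[:,2]<110)&(np.hypot(P[:,0]-650,P[:,1]+25)<140)&(np.hypot(P[:,0]-650,P[:,1]+25)>80);Q=P[m]
    f=lambda s:np.hypot(Q[:,0]-s[0],Q[:,1]-s[1])-98
    s=least_squares(f,[650,-25],loss='cauchy',f_scale=3);print(n,'wall',len(Q),s.x.round(1),np.median(np.abs(s.fun)).round(1))
    # inner bowl wall
    m=(P[:,2]>98)&(P[:,2]<126)&(np.hypot(P[:,0]-650,P[:,1]+25)<90);Q=P[m]
    f=lambda s:np.hypot(Q[:,0]-s[0],Q[:,1]-s[1])-76.5
    s=least_squares(f,[650,-25],loss='cauchy',f_scale=3);print(n,'bowl',len(Q),s.x.round(1),np.median(np.abs(s.fun)).round(1))
E
```

```text
14.5333 [-0.398  0.609  1.782 -0.835  0.473 -0.228] [ 623.1 -362.4  100.9] F [ 1.1  0.2 -0.8] w 51.0
tilt 30.75 az -64.19 y [ 0.866  0.498 -0.042]
held (tool x,z; world z) 10304 [[ 580. -368.   98.]
 [ 641. -313.  147.]] [[-11. -31. -58.]
 [ 28.  31.  -7.]]
scene wall 1274 [648.  -18.5] 2.0
scene bowl 623 [646.7 -18.9] 1.3
side wall 678 [645.6 -20.2] 1.9
side bowl 363 [646.4 -19.5] 1.4
```

View pics/w3.png

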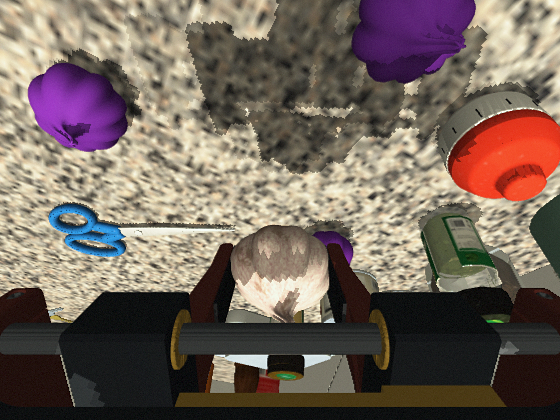

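The garlic is held centrally at (282,272), with its stem at (285,315) pointing up toward the palm. The cooker centre fits at (646.7,-19.2), and the hand's azimuth already matches the cooker's. Next is to lift over the lid and come round to the front.

>>> play_rows([
  [0,0,41],
  [0,0,41],
  [0,10,40],
  [-2,15,38],
  [-3,20,36],
  [-3,25,32],
  [-3,30,28],
  [-4,35,20],
], yaw=[0,0,0,0,0,0,0,0])

```text
t: 15.25
ee_pos: [609.1, -227.8, 380.7]
orientation: [1.323, 2.31, -0.414]
ft_force: [0.2, 1.5, -0.4]
width: 50.9
grasp_force: 29.9
```

>>> play_rows([
  [-4,40,5],
  [-4,40,0],
  [-4,40,0],
  [-4,40,0],
  [-4,40,0],
  [-4,40,0],
  [-4,40,0],
  [-4,40,0],
], yaw=[0,0,0,0,0,0,0,0])

```text
t: 15.92
ee_pos: [576.3, 93.8, 382.3]
orientation: [1.322, 2.314, -0.416]
ft_force: [1.4, -1.0, -0.4]
width: 50.7
grasp_force: 29.9
```

```bash
python3 st.py
```

```text
15.9167 [ 0.416  0.211  1.655 -0.562  1.3    0.044] [576.3  93.8 382.3] F [ 1.4 -1.  -0.4] w 50.7
tilt 30.92 az -64.04 y [ 0.866  0.498 -0.041]
```

>>> play_rows([
  [0,8,-35],
  [1,8,-35],
  [1,5,-35],
  [1,0,-35],
  [0,0,-35],
  [0,0,-30],
  [0,0,0],
], yaw=[0,0,0,0,0,0,0])

```text
t: 16.5
ee_pos: [576.4, 111.6, 171.4]
orientation: [1.322, 2.32, -0.427]
ft_force: [0.2, 0.2, -1.0]
width: 50.8
grasp_force: 29.9
```

```bash
python3 st.py; python3 - <<'E'
from h import *
from scipy.optimize import least_squares
o=ctrl.get_obs();e=o['ee_pos']
p=viewer.get_image('wrist');save(p,'w4.png');W=cloud(p,o);P=W.reshape(-1,3)
m=(P[:,2]>98)&(P[:,2]<128)&(np.hypot(P[:,0]-647,P[:,1]+19)<90)&(np.hypot(P[:,0]-647,P[:,1]+19)>60);Q=P[m]
if len(Q)>50:
    f=lambda s:np.hypot(Q[:,0]-s[0],Q[:,1]-s[1])-76.5
    s=least_squares(f,[647,-19],loss='cauchy',f_scale=3);print('wrist bowl',len(Q),s.x.round(1),np.median(np.abs(s.fun)).round(1))
for c in ['scene','side']:
    p=viewer.get_image(c);save(p,c+'1.png');W=cloud(p)
    for n in ['lid_tab','lid_hinge','bowl_floor','garlic']:
        for d in models.landmark_of(p,n)[:1]:
            u,v=np.array(d['location']);T=np.array(p['T']);r=T[:3,:3]@[(u-p['cx'])/p['fx'],-(v-p['cy'])/p['fy'],-1]
            z={'lid_hinge':135,'bowl_floor':92}.get(n)
            X=(T[:3,3]+r*((z-T[2,3])/r[2])) if z else W[int(round(v)),int(round(u))]
            print(c,n,round(d['conf'],2),np.round([u,v]),X.round(1))
E
```

```text
16.5 [ 0.444  0.47   1.818 -0.668  0.975  0.327] [576.4 111.6 171.4] F [ 0.2  0.2 -1. ] w 50.8
tilt 30.86 az -65.03 y [ 0.866  0.497 -0.051]
wrist bowl 1465 [646.  -19.6] 0.5
scene lid_hinge 0.84 [262. 174.] [ 696.5 -110.3  135. ]
scene bowl_floor 0.73 [249. 212.] [648.9 -17.4  92. ]
scene garlic 0.84 [316. 201.] [ 604.8 -227.9   22.3]
side lid_tab 0.73 [279. 170.] [ 612.9 -358.6   -0.8]
side lid_hinge 0.6 [258. 192.] [ 698.4 -107.5  135. ]
side bowl_floor 0.8 [274. 219.] [649.7 -22.4  92. ]
side garlic 0.52 [276. 188.] [ 632.4 -224.5   33.1]
```

View pics/w4.png

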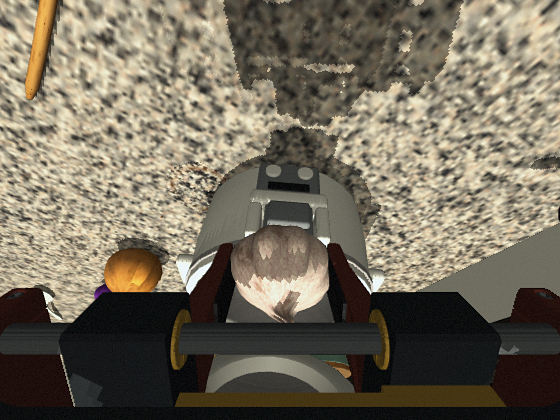

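Through the fingers, the catch housing lines up at (290,180), so azimuth and centre agree. Moving in under the lid.

>>> play_rows([
  [8,-14,-1],
  [8,-14,-1],
  [8,-14,-1],
  [8,-14,-1],
  [8,-14,-1],
  [8,-14,-1],
  [7,-14,0],
  [4,-11,0],
], yaw=[0,0,0,0,0,0,0,0])

```text
t: 17.72
ee_pos: [639.7, 2.9, 171.7]
orientation: [1.323, 2.314, -0.415]
ft_force: [0.4, -0.1, -0.7]
width: 50.6
grasp_force: 29.9
```

>>> play_rows([
  [3,-5,-9],
  [3,-5,-9],
  [3,-5,-9],
  [3,-5,-9],
  [3,-5,-9],
  [0,0,0],
], yaw=[0,0,0,0,0,0])

```text
t: 18.22
ee_pos: [653.1, -21.8, 123.8]
orientation: [1.323, 2.317, -0.419]
ft_force: [-0.6, -1.0, -0.4]
width: 50.9
grasp_force: 29.9
```

```bash
python3 st.py
```

```text
18.2167 [ 0.185  0.574  1.775 -0.763  0.799  0.199] [653.1 -21.8 123.8] F [-0.6 -1.  -0.4] w 50.9
tilt 30.85 az -64.39 y [ 0.866  0.497 -0.044]
```

>>> play_rows([
  [-1,-2,-6],
  [-1,-2,-6],
  [-1,-2,-4],
  [0,0,0],
], yaw=[0,0,0,0])

```text
t: 18.55
ee_pos: [650.1, -27.3, 109.4]
orientation: [1.322, 2.316, -0.417]
ft_force: [-0.4, -0.4, 0.6]
width: 50.9
grasp_force: 29.9
```

>>> play_rows([
  [0,0,-1],
  [0,0,-1],
  [0,0,0],
], yaw=[0,0,0])

```text
t: 18.8
ee_pos: [651.1, -26.9, 108.6]
orientation: [1.322, 2.314, -0.415]
ft_force: [-0.0, -0.0, 0.0]
width: 50.6
grasp_force: 29.9
```

```bash
python3 st.py
```

```text
18.8 [ 0.177  0.594  1.788 -0.79   0.769  0.229] [651.1 -26.9 108.6] F [-0. -0.  0.] w 50.6
tilt 30.91 az -64.0 y [ 0.866  0.498 -0.04 ]
```

>>> play_rows([
  [0,-1,-1],
  [0,0,-1],
  [0,0,0],
], yaw=[0,0,0])

```text
t: 19.05
ee_pos: [651.0, -28.1, 106.4]
orientation: [1.322, 2.314, -0.415]
ft_force: [0.2, 0.0, -1.8]
width: 50.8
grasp_force: 29.9
```

>>> play_rows([
  [0,0,-1],
  [0,0,0],
], yaw=[0,0])

```text
t: 19.22
ee_pos: [651.0, -28.1, 105.3]
orientation: [1.322, 2.315, -0.415]
ft_force: [0.2, 0.4, -0.4]
width: 50.9
grasp_force: 29.9
```

>>> play_rows([
  [0,0,-1],
  [0,0,0],
], yaw=[0,0])

```text
t: 19.38
ee_pos: [651.0, -28.0, 104.3]
orientation: [1.322, 2.315, -0.415]
ft_force: [0.1, 0.0, 0.3]
width: 50.8
grasp_force: 29.9
```

>>> play_rows([
  [0,0,-1],
  [0,0,0],
], yaw=[0,0])

```text
t: 19.55
ee_pos: [651.1, -28.1, 104.2]
orientation: [1.322, 2.314, -0.416]
ft_force: [-2.5, 1.6, 4.9]
width: 50.8
grasp_force: 29.9
```

>>> play_rows([
  [0,0,-1],
  [0,0,0],
], yaw=[0,0])

```text
t: 19.72
ee_pos: [651.2, -28.2, 104.2]
orientation: [1.322, 2.313, -0.416]
ft_force: [-5.2, 3.3, 13.1]
width: 51.1
grasp_force: 29.9
```

>>> play_rows([
  [0,0,1.5],
  [0,0,0],
], yaw=[0,0])

```text
t: 19.88
ee_pos: [651.3, -27.9, 104.4]
orientation: [1.322, 2.314, -0.414]
ft_force: [0.5, 0.6, -0.8]
width: 50.8
grasp_force: 29.9
```

>>> play_rows([
  [0,0,0],
  [0,0,0],
  [0,0,0],
  [0,0,0],
  [0,0,0],
], yaw=[0,0,0,0,0], gripper=0.12)

```text
t: 20.3
ee_pos: [651.0, -28.1, 103.8]
orientation: [1.322, 2.315, -0.416]
ft_force: [-0.1, -0.5, 0.1]
width: 76.9
grasp_force: 0.0
```

```bash
python3 st.py; python3 - <<'E'
from h import *
o=ctrl.get_obs();p=viewer.get_image('wrist');save(p,'w5.png');W=cloud(p,o);P=W.reshape(-1,3)
m=(P[:,2]>97)&(P[:,2]<156)&(np.hypot(P[:,0]-646,P[:,1]+20)<40);Q=P[m]
print(len(Q),np.percentile(Q,1,axis=0).round(),np.percentile(Q,99,axis=0).round(),'top',Q[Q[:,2].argsort()[-30:]].mean(0).round(1))
E
```

```text
20.3 [ 0.175  0.601  1.79  -0.797  0.762  0.237] [651.  -28.1 103.8] F [-0.1 -0.5  0.1] w 76.9
tilt 30.9 az -64.06 y [ 0.866  0.498 -0.041]
8677 [608. -43. 102.] [682.   7. 145.] top [610.3 -26.7 148.3]
```

View pics/w5.png

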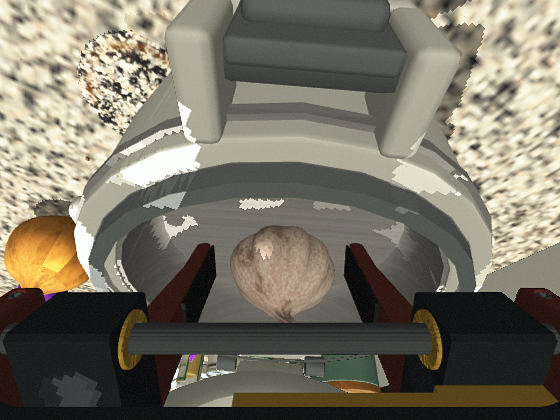

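The garlic stands free at (282,272), centred between the bowl walls at about 125 and 445. I'll retreat along the finger axis, then outward.

>>> play_rows([
  [-4,9,17],
  [-9,18,34],
  [-10,20,33],
  [-14,27,20],
  [-17,33,10],
  [-17,34,10],
  [-17,34,10],
  [0,0,0],
], yaw=[0,0,0,0,0,0,0,0], gripper=0.12)

```text
t: 21.02
ee_pos: [562.1, 152.4, 239.9]
orientation: [1.318, 2.316, -0.408]
ft_force: [0.7, 0.2, -0.4]
width: 77.1
grasp_force: 0.0
```

```bash
python3 st.py; python3 - <<'E'
from h import *
from scipy.optimize import least_squares
o=ctrl.get_obs()
for c in ['scene','side','wrist']:
    p=viewer.get_image(c);save(p,c+'2.png');W=cloud(p,o);P=W.reshape(-1,3)
    D=np.hypot(P[:,0]-646,P[:,1]+19.6)
    m=(P[:,2]>99)&(P[:,2]<152)&(D<50);Q=P[m]
    if len(Q)>30: print(c,len(Q),np.percentile(Q,2,axis=0).round(),np.percentile(Q,98,axis=0).round(),'top',Q[Q[:,2].argsort()[-6:]].mean(0).round(1))
    d=np.array([-.47,.88]);f=(P[:,:2]-[646,-19.6])@d;l=(P[:,:2]-[646,-19.6])@[.88,.47]
    m=(abs(l)<26)&(f>-30)&(f<60)&(P[:,2]>250)&(P[:,2]<335)
    if m.sum()>10: 
        i=f[m].argsort()[-8:];print(c,'tab front: f',f[m][i].mean().round(1),'l',l[m].mean().round(1),'z',P[m][i][:,2].mean().round(1),'highest',f[m][P[m][:,2].argsort()[-8:]].mean().round(1),np.sort(P[m][:,2])[-8:].mean().round(1))
E
```

```text
21.0167 [ 0.519  0.379  1.769 -0.608  1.109  0.292] [562.1 152.4 239.9] F [ 0.7  0.2 -0.4] w 77.1
tilt 30.81 az -63.39 y [ 0.864  0.502 -0.037]
scene 278 [620. -40. 107.] [659.   6. 146.] top [645.4 -12.2 147.8]
side 222 [624. -35. 105.] [675.   6. 142.] top [647.3 -16.6 144.1]
side tab front: f 43.6 l 2.7 z 291.5 highest 29.5 321.5
wrist 1215 [620. -26. 105.] [667.  11. 143.] top [646.   -4.6 150.1]
wrist tab front: f 17.0 l -1.4 z 274.7 highest 16.5 275.2
```

View pics/wrist2.png

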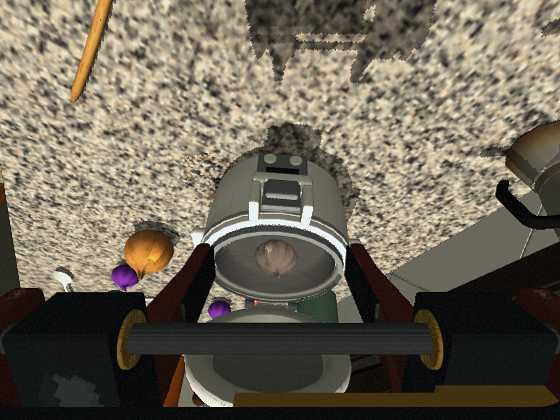

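Stood upright, with the stem at about (646,-15), and the bulb in mid-bowl at (276,257). Next: close the fingers and go up and over to behind the lid tab.

>>> play_rows([
  [0,0,38],
  [0,0,38],
  [5,-10,38],
  [16,-32,8],
  [17,-35,0],
  [17,-35,0],
  [17,-35,0],
  [17,-34,0],
], yaw=[0,0,0,0,0,0,0,0], gripper=1)

```text
t: 21.83
ee_pos: [652.2, -38.1, 359.4]
orientation: [1.325, 2.314, -0.418]
ft_force: [-0.6, 0.1, -0.1]
width: 26.9
grasp_force: 0.0
```

```bash
python3 st.py; python3 - <<'E'
from h import *
o=ctrl.get_obs();e=o['ee_pos']-[646,-19.6,0]
print('f',e[:2]@[-.475,.88],'l',e[:2]@[.88,.475])
E
```

```text
21.8333 [ 0.158  0.284  1.611 -0.571  1.145 -0.158] [652.2 -38.1 359.4] F [-0.6  0.1 -0.1] w 26.9
tilt 30.92 az -64.3 y [ 0.868  0.496 -0.042]
f -19.273980319080604 l -3.336125114440324
```

>>> play_rows([
  [-2,6,-14],
  [-2,6,-14],
  [-4,8,-8],
  [0,0,0],
], yaw=[0,0,0,0])

```text
t: 22.17
ee_pos: [642.3, -14.9, 320.9]
orientation: [1.324, 2.317, -0.42]
ft_force: [0.3, -0.4, 0.5]
width: 1.7
grasp_force: 0.0
```

>>> play_rows([
  [-5,9,-8],
  [-4,8,-7],
  [-4,8,-7],
  [0,0,0],
], yaw=[0,0,0,0])

```text
t: 22.5
ee_pos: [629.9, 12.2, 300.5]
orientation: [1.321, 2.317, -0.417]
ft_force: [-0.2, -0.9, 0.1]
width: 0.5
grasp_force: 0.0
```

```bash
cat >> st.py <<'E'
e=o['ee_pos']-[646,-19.6,0]
print('f',e[:2]@[-.475,.88],'l',e[:2]@[.88,.475])
E
python3 st.py
```

```text
22.5 [ 0.25   0.322  1.697 -0.603  1.087 -0.007] [629.9  12.2 300.5] F [-0.2 -0.9  0.1] w 0.5
tilt 30.85 az -64.16 y [ 0.866  0.499 -0.043]
f 35.69532175565324 l 0.9224340195147164
```

```bash
cat > lid.py <<'E'
from h import *
o=ctrl.get_obs()
d=np.array([-.475,.88])
for c in ['scene','side']:
    p=viewer.get_image(c);save(p,c+'L%d.png'%(o['t']*100));P=cloud(p).reshape(-1,3)
    f=(P[:,:2]-[646,-19.6])@d;l=(P[:,:2]-[646,-19.6])@[.88,.475]
    m=(abs(l)>25)&(abs(l)<85)&(f>-100)&(f<100)&(P[:,2]>143)&(P[:,2]<335)
    a=np.degrees(np.arctan2(P[m][:,2]-135,f[m]+104));print(c,m.sum(),'elev rad pct',np.radians(np.percentile(a,[2,25,50,75,98])).round(3))
E
python3 lid.py
```

```text
scene 587 elev rad pct [0.7   0.765 0.803 0.852 0.94 ]
side 296 elev rad pct [0.745 0.791 0.853 0.925 1.072]
```

>>> play_rows([
  [-3.5,6.5,-8],
  [-3.5,6.5,-8],
  [-3,6,-8.5],
  [-3,6,-8.5],
  [-3,5,-9],
  [-3,5,-9],
  [0,0,0],
], yaw=[0,0,0,0,0,0,0])

```text
t: 23.18
ee_pos: [610.2, 46.6, 248.2]
orientation: [1.322, 2.318, -0.419]
ft_force: [-0.3, -0.6, -0.3]
width: 0.3
grasp_force: 0.0
```

>>> play_rows([
  [-2.5,4.5,-9.5],
  [-2.5,4.5,-9.5],
  [-2,3.5,-10],
  [-2,3.5,-10],
  [-1.5,2.5,-10],
  [-1.5,2.5,-10],
  [0,0,0],
], yaw=[0,0,0,0,0,0,0])

```text
t: 23.77
ee_pos: [598.5, 67.0, 189.3]
orientation: [1.322, 2.317, -0.419]
ft_force: [-0.2, -0.2, 0.1]
width: 0.6
grasp_force: 0.0
```

```bash
python3 st.py; python3 lid.py
```

```text
23.7667 [ 0.357  0.445  1.808 -0.675  0.956  0.241] [598.5  67.  189.3] F [-0.2 -0.2  0.1] w 0.6
tilt 30.86 az -64.4 y [ 0.866  0.498 -0.045]
f 98.80482994522093 l -0.6977149897120759
scene 752 elev rad pct [0.168 0.284 0.371 0.473 0.737]
side 1000 elev rad pct [0.189 0.333 0.395 0.481 0.749]
```

>>> play_rows([
  [-0.5,1,-5],
  [-0.5,1,-5],
  [0,0,-5],
  [0,0,-4],
  [0,0,0],
], yaw=[0,0,0,0,0])

```text
t: 24.28
ee_pos: [598.5, 68.7, 172.0]
orientation: [1.322, 2.315, -0.417]
ft_force: [-0.6, 0.3, -0.6]
width: 0.4
grasp_force: 0.0
```

>>> play_rows([
  [0,0,-2],
  [0,0,-2],
  [0,0,0],
], yaw=[0,0,0])

```text
t: 24.53
ee_pos: [598.9, 68.9, 168.6]
orientation: [1.322, 2.315, -0.416]
ft_force: [-0.5, -0.5, 0.3]
width: 0.5
grasp_force: 0.0
```

>>> play_rows([
  [0,0,-2],
  [0,0,0],
], yaw=[0,0])

```text
t: 24.7
ee_pos: [599.1, 69.0, 167.1]
orientation: [1.322, 2.314, -0.415]
ft_force: [-0.8, 0.2, 2.6]
width: 0.8
grasp_force: 1.2
```

Contact with the catch nose is beginning, so 1 mm steps from here.

>>> play_rows([
  [0,0,-1],
  [0,0,-1],
  [0,0,0],
], yaw=[0,0,0])

```text
t: 24.95
ee_pos: [599.1, 69.1, 165.5]
orientation: [1.322, 2.314, -0.415]
ft_force: [-2.2, 0.6, 5.5]
width: 0.5
grasp_force: 2.7
```

>>> play_rows([
  [0,0,-1],
  [0,0,-1],
  [0,0,0],
], yaw=[0,0,0])

```text
t: 25.2
ee_pos: [599.1, 69.2, 163.6]
orientation: [1.322, 2.314, -0.415]
ft_force: [-3.5, 1.8, 6.5]
width: 0.4
grasp_force: 3.1
```

>>> play_rows([
  [0,0,-1],
  [0,0,-1],
  [0,0,0],
], yaw=[0,0,0])

```text
t: 25.45
ee_pos: [599.1, 69.3, 161.3]
orientation: [1.322, 2.314, -0.414]
ft_force: [-1.3, 1.7, 3.3]
width: 0.5
grasp_force: 1.5
```

>>> play_rows([
  [0,0,-1],
  [0,0,-1],
  [0,0,0],
], yaw=[0,0,0])

```text
t: 25.7
ee_pos: [598.9, 68.9, 158.6]
orientation: [1.322, 2.315, -0.416]
ft_force: [-0.4, -0.7, 0.5]
width: 0.6
grasp_force: 0.0
```

>>> play_rows([
  [0,0,-1],
  [0,0,0],
], yaw=[0,0])

```text
t: 25.87
ee_pos: [598.8, 68.7, 157.5]
orientation: [1.322, 2.315, -0.416]
ft_force: [0.5, 0.8, -0.3]
width: 0.3
grasp_force: 0.0
```

>>> play_rows([
  [0,0,-1],
  [0,0,0],
], yaw=[0,0])

```text
t: 26.03
ee_pos: [598.9, 68.8, 156.6]
orientation: [1.322, 2.315, -0.416]
ft_force: [-0.2, 0.8, 0.9]
width: 0.2
grasp_force: 0.1
```

>>> play_rows([
  [0,0,-1],
  [0,0,0],
], yaw=[0,0])

```text
t: 26.2
ee_pos: [599.1, 68.9, 156.1]
orientation: [1.322, 2.314, -0.416]
ft_force: [-1.5, -0.8, 2.0]
width: 0.6
grasp_force: 1.2
```

>>> play_rows([
  [0,0,-1],
  [0,0,0],
], yaw=[0,0])

```text
t: 26.37
ee_pos: [599.1, 68.9, 155.5]
orientation: [1.322, 2.314, -0.416]
ft_force: [-1.9, 0.2, 5.8]
width: 0.4
grasp_force: 2.9
```

>>> play_rows([
  [0,0,-1],
  [0,0,0],
], yaw=[0,0])

```text
t: 26.53
ee_pos: [599.1, 68.9, 154.7]
orientation: [1.322, 2.314, -0.416]
ft_force: [-2.0, 0.6, 8.3]
width: 0.3
grasp_force: 3.9
```

>>> play_rows([
  [0,0,-1],
  [0,0,0],
], yaw=[0,0])

```text
t: 26.7
ee_pos: [599.1, 68.9, 154.1]
orientation: [1.322, 2.313, -0.416]
ft_force: [-4.3, 1.1, 10.5]
width: 0.7
grasp_force: 5.2
```

>>> play_rows([
  [0,0,-1],
  [0,0,0],
], yaw=[0,0])

```text
t: 26.87
ee_pos: [599.2, 68.9, 153.8]
orientation: [1.322, 2.312, -0.416]
ft_force: [-6.9, 1.5, 15.9]
width: 0.7
grasp_force: 8.1
```

>>> play_rows([
  [0,0,-1],
  [0,0,0],
], yaw=[0,0])

```text
t: 27.03
ee_pos: [599.2, 68.9, 153.5]
orientation: [1.322, 2.312, -0.416]
ft_force: [-9.7, 1.8, 22.6]
width: 0.4
grasp_force: 11.1
```

The force rises steeply with almost no travel, so this is the hard stop. I'll lift off and see whether the lid stays down.

>>> play_rows([
  [0,0,2],
  [0,0,3],
  [0,0,10],
  [0,0,20],
  [-5,10,30],
  [-10,20,35],
  [-10,20,35],
  [0,0,0],
], yaw=[0,0,0,0,0,0,0,0])

```text
t: 27.7
ee_pos: [576.1, 122.7, 293.1]
orientation: [1.321, 2.311, -0.401]
ft_force: [1.0, 0.2, 1.4]
width: 0.5
grasp_force: 0.0
```

```bash
python3 st.py; python3 - <<'E'
from h import *
d=np.array([-.475,.88]);o=ctrl.get_obs()
for c in ['scene','side','wrist']:
    p=viewer.get_image(c);save(p,c+'3.png');P=cloud(p,o).reshape(-1,3)
    f=(P[:,:2]-[646,-19.6])@d;l=(P[:,:2]-[646,-19.6])@[.88,.475]
    m=(abs(l)<22)&(f>97)&(f<120)&(P[:,2]>120)&(P[:,2]<175);print(c,'tab z',m.sum(),np.percentile(P[m][:,2],[25,50,75,90]).round(1) if m.any() else '')
    m=(abs(l)<40)&(abs(f)<40)&(P[:,2]>120)&(P[:,2]<200)
    if m.sum()>20:A=np.c_[f[m],np.ones(m.sum())];print('top slope',np.linalg.lstsq(A,P[m][:,2],rcond=None)[0].round(3))
a,b,c=[cv2.imread('pics/%s3.png'%c) for c in ('scene','side','wrist')]
z=lambda a,x0,y0,x1,y1:cv2.resize(a[y0:y1,x0:x1],(400,300),interpolation=cv2.INTER_CUBIC)
cv2.imwrite('pics/fin.png',np.vstack([np.hstack([z(a,190,120,410,285),z(b,220,120,340,210)]),np.hstack([z(c,0,0,560,420),z(c,150,60,430,270)])]))
E
```

```text
27.7 [ 0.462  0.31   1.733 -0.593  1.164  0.189] [576.1 122.7 293.1] F [1.  0.2 1.4] w 0.5
tilt 30.88 az -62.84 y [ 0.865  0.5   -0.03 ]
f 158.45240599839371 l 6.119938079504994
scene tab z 175 [148.9 151.  152.4 153.1]
top slope [-6.0000e-03  1.6791e+02]
side tab z 94 [148.4 150.  151.6 152.3]
top slope [2.00000e-03 1.67013e+02]
wrist tab z 725 [154.9 155.3 155.8 156.2]
top slope [1.1000e-02 1.7136e+02]
```

View pics/fin.png

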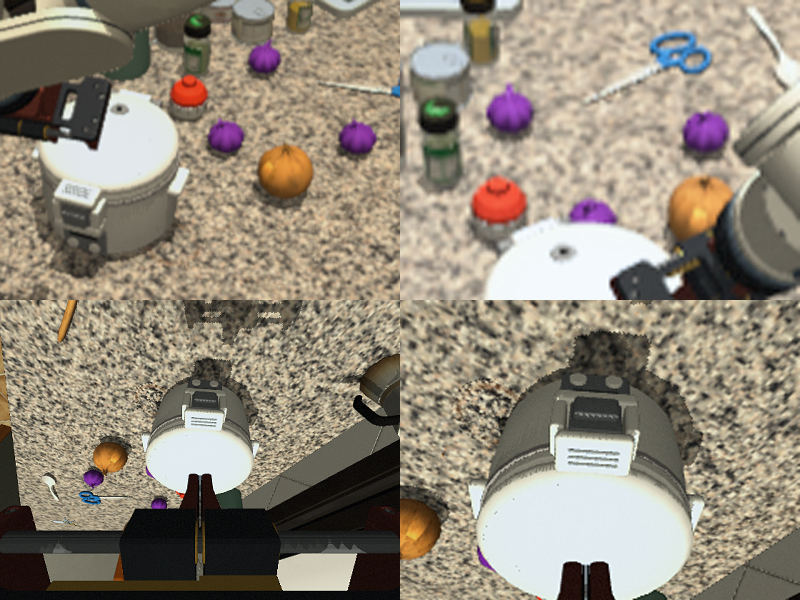

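The final view shows the lid level, with top-face slope within about ±0.01. Corrected for camera bias, the tab is at about 149 mm, its shut height. The gripper is clear, and the onion and timer are in place in this view. Handing in.

```bash
python3 -c "
from workcell import ticket
print(ticket.close_job())"
```

```text
the job is handed in; nothing more can be done
None
```

I stood the garlic upright in the middle of the bowl and pressed the lid to its hard stop with at most about 25 N. It stayed level after I let go, so the catch appears to hold (I didn't measure it), and I handed the job in at 27.7 s with the gripper clear and the lemon, onion and timer untouched.

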